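# Refit the oversize vent cover in the dust box hatch

## Robot

A 6-joint arm with a two-finger parallel gripper is mounted at the origin on the work surface. World frame = base frame: x ahead of the robot, y to its left, z up, the work surface at z = 0. Lengths are in m, angles in rad, forces in N, time in s.
With the tool pointing down it reaches from about 0.35 to 0.725 m from the base axis. Payload 4.3 kg.
Tool frame: the origin (TCP) lies midway between the tips of the shut fingers; the grasp point (between the pads) lies 19 mm behind it; z points along the fingers, y is the direction in which the jaws open and shut (so a half turn about z gives the same grasp; the last joint's range is limited). The gripper opens to 85 mm and grips with 20 to 120 N. Pads are 22 mm wide; open, the fingers measure 114 mm over their backs; the gripper's body (76 mm by 85 mm) begins 54 mm behind the grasp point. The pads swing forward as they close: fully open they stand 13 mm farther back than shut.
Start: joints at [1.021, 0.377, 0.081, 1.274, 0, 1.46], TCP at [0.245, 0.52, 0.231] pointing down, gripper open.
Joint ranges: [-2.72, 2.72], [-0.84, 1.66], [-1.02, 1.22], [-1.77, 2.12], [-1.37, 1.28], [-3.14, 3.14]. Speed limits (rad/s): [2.57, 2.57, 3.14, 3.14, 3.14, 3.14].

## Interface

Orientations are given as a unit quaternion [w, x, y, z].
In Python, from plant import observe, grab_frame, sign_off gives the robot as it stands.
- The arm moves only by the tool send_rows, never from a script. Its argument "commands" is one flat list of numbers, 5 for each row, row after row: the finger opening in m, from 0 to 0.0854, then the shift along the world's x, y, z in m, then the turn about the world's z in rad. In form: [jaw, tx, ty, tz, spin, jaw, tx, ty, tz, spin, ...]. A call has 1 to 10 rows; each row shifts and turns the commanded pose from where the row before left it; what a row does not reach is not made up. A row lasts 1/10 s, in which the tool goes at most 50 mm and 8.59 degrees, less where a joint would pass 70% of its speed; a pose out of reach is approached as far as the arm can. A call is refused whole if a number of a shift passes 0.05 or a number of a turn 0.15, either way. A call with a gripper value outside its range is refused whole. The fingers move at their own pace and stop on an object; the grip force is fixed at half the most. Time passes only in rows, so rows that do not move let the fingers close. It gives the time, the measured TCP pose, the force and the opening at its end, in the units of the state.
- observe(): the state, without advancing time (a new reading comes with each control period).
- grab_frame(name): name is "side" or "top" or "wrist"; returns a dict with "pixels" (400x640x3 uint8, red, green, blue), "camera_matrix" (3x3 intrinsics, pixels), "cam_to_world" (4x4, takes a point from camera to world coordinates); the wrist camera has in their place "mount" (4x4, takes a point from camera to tool coordinates, whose origin is the TCP and whose axes are the flange's). Camera axes: x right, y down, z forward; pixel columns grow to the right and rows downward; lengths in m; the calibration is good to about 2 mm. A picture is of the moment at which its call begins: read the wrist's pose just before it. There is no depth.
- sign_off(): hands the job in, once; it reports no verdict.
The state is a dict: "clock": time; "q": joint angles; "qvel": joint speeds; "joint_efforts": joint torques, N m; "position": TCP position; "ee_rot": TCP orientation; "contact_force": force on the tool from outside, world axes, zero at the start; "wrist_torque": the same for the moment, N m; "width": finger opening in m.
Only numpy, scipy, OpenCV 4.12 (cv2) and the standard library are available. Lean on these libraries where they do the work, as an engineer would, in place of code of your own. Each camera call takes 0.05 s, during which the arm holds its last target. There are 200 camera calls.

## Task

Put the loose vent cover back into the hatch of the bench dust box: it is longer than the opening, so tip it, tuck its low end deep under the lip on the robot's side, let the other end down through the opening and lay it flat on the ledges. Then, keeping it flat, slide it away from the robot under the other lip until it bears on the hidden rubber buffer, press it there with about 8 N (more than 15 N spoils the rubber), and let go so that it stays touching the buffer with both ends under the lips. Handle it gently, without ramming or forcing it in the box, and leave everything else where it is.

Things in the scene. Friction and masses are not known exactly. Their poses are not given: they have to be found in the camera images.
- hatch: Dust box: low grey box fixed to the bench, 292 long (x) x 134 wide (y) x 80 high. Origin: centre of its underside; z up; x points away from the robot within 0.25 rad. Walls 8 mm thick. Two steel ledges, tops at z = 51, run inside along both side walls over the whole length, reaching in to |y| = 45. More than 60 N between cover and box counts as ramming.
- opening (a point): Centre of the hatch's opening, at the box's top (hatch x = 0, y = 0, z = 80 mm). The opening is 180 long (hatch x = -90 to 90) and 118 wide (y = -59 to 59, the side walls). At both ends of it a 5 mm thick lip (z = 75 to 80) roofs the inside, 24 mm clear above the ledges.
- near_lip (a point): Middle of the inner edge of the robot-side lip, on its top (hatch x = -90, z = 80 mm). The space under this lip is empty and 48 mm deep: its end wall stands at hatch x = -138. With the cover's end pushed fully in there, the cover's other end clears the far lip by about 8 mm.
- far_lip (a point): Middle of the inner edge of the far lip, on its top (hatch x = +90, z = 80 mm). The rubber buffer is hidden under this lip, 8 to 32 mm in from this edge.
- stop: Buffer's mounting, hidden under the far lip; origin at hatch x = 130, y = 0, z = 62. Carries a rubber buffer 70 wide, z = 51 to 65, facing the robot. Its face is set anew each time, unmeasured, at hatch x = 98 to 122: feel for it. It yields 1 mm per 5 N, plus 4 N per 10 mm/s of pressing speed; bottoms at 8 mm; spoilt above 15 N. Springs back a little when let go, staying in touch.
- cover: Loose vent cover: aluminium plate 220 long (x) x 110 wide (y) x 6 thick, 0.3 to 0.6 kg, dark slots, upright steel bow handle in the middle; same either way round. Origin: centre of its underside; z up on the handle side. Starts flat on the bench. Seated on the ledges its origin is at hatch z = 51; it drags on them with 1 to 6 N, more when the handle is pushed hard.
- handle (a point): Centre of the cover's handle crossbar, 51 mm above the cover's underside. The bar runs along the cover's y: 76 long, 14 thick (x), from 38 to 64 mm above the underside, on two legs at y = -33 and 33. Grip it across its 14 mm, fingers closing along the cover's x.
- paint_tin: bystander: can, 64 dia x 85; origin at its underside
- glue: bystander: bottle, 44 dia x 130; origin at its underside
- brush_cup: bystander: white cup, 70 dia x 85; origin at its underside
- tape: bystander: roll of tape lying flat, 90 dia x 24, beyond the hatch's far end
- sanding_block: bystander: cork block 70 x 110 x 35
- driver: bystander: screwdriver lying on the bench
- offcut: bystander: wooden offcut 90 x 40 x 30
Mind the look-alikes: they are no part of the job. Leave any turquoise look-alike of the cover alone.

How it is judged:
On the way, in this order (a step that is already met when the one before it is completed fails the run):
1. the cover lies flat on the ledges inside the hatch (z of cover in the frame of hatch between 0.047 and 0.055 m and angle between cover's own z axis and vertical below 0.03 rad and x of cover in the frame of hatch between -0.035 and 0.03 m and y of cover in the frame of hatch between -0.012 and 0.012 m), for 0.1 s.
2. lying flat, it is pressed on the rubber buffer with more than 4 N (contact force between cover and stop above 4 N and angle between cover's own z axis and vertical below 0.04 rad and z of cover in the frame of hatch below 0.056 m), for 0.1 s.
At the end, for the whole second after the job is handed in: The cover lies flat (within 0.03 rad) and still on the ledges (its origin 47 to 55 mm up in the hatch), both ends under the lips (its centre -16 to +16 mm along hatch x, within 12 mm of the centre line), still touching the rubber buffer (more than 0.1 N) (z of cover in the frame of hatch between 0.047 and 0.055 m and angle between cover's own z axis and vertical below 0.03 rad and x of cover in the frame of hatch between -0.016 and 0.016 m and y of cover in the frame of hatch between -0.012 and 0.012 m and contact force between cover and stop above 0.1 N and linear speed of cover below 0.01 m/s).
It fails at once if the rubber buffer is loaded above 15 N (contact force between cover and stop above 15 N).
It fails at once if the cover is rammed or forced in the box with more than 60 N (contact force between cover and hatch above 60 N).
It fails at once if a bystander is moved more than 30 mm (distance of any of paint_tin, glue, brush_cup, tape, sanding_block, driver, offcut from where it was at the start of the episode above 0.03 m).
It also fails if it takes over 72 s, if anything falls off the work surface, if the arm or the gripper's body presses on something with over 40 N, if the wrist force passes 120 N, or if a joint passes its speed limit or range.

## Working session

There is one attempt and no reset: what is moved stays moved. The work goes in short steps, Python scripts to look and compute and a tool call to move; the robot and the scene stay as the last step left them, time stands still between calls to the robot, and variables do not carry over. Pictures are saved under pics/ and viewed, about 8 in all and at most 12, crops included, and the job is handed in when it is done.

Besides the shell and the picture viewer there is one more tool, called after "Emit:" by a JSON object that holds its "name" and its "arguments". send_rows: Moves the arm, as the interface text tells. Its arguments: {"type":"object","properties":{"commands":{"type":"array"}},"required":["commands"]}

```bash
mkdir -p pics; ls
python3 - <<'E'
from plant import *
import cv2
print(observe())
for n in("top","side"):
    f=grab_frame(n); cv2.imwrite(f"pics/{n}0.png",f["pixels"][:,:,::-1]); print(n,f["camera_matrix"],f["cam_to_world"])
E
```

```text
pics
{'clock': 0.0, 'q': array([1.02069459e+00, 3.78090689e-01, 7.96225508e-02, 1.27437308e+00,
       1.49460123e-05, 1.46049667e+00]), 'qvel': array([-7.28608137e-04,  5.48723125e-04,  4.22560353e-04,  9.04986339e-04,
       -9.08128562e-04,  1.23092684e-05]), 'joint_efforts': array([ 3.02914341e-04, -4.63602483e+01,  2.69876736e+01,  2.08460185e-02,
        1.48477434e-04, -2.67264551e-05]), 'position': array([0.24446227, 0.51973079, 0.23034379]), 'ee_rot': array([-3.38579765e-04,  2.18132941e-01,  9.75918529e-01, -9.64787284e-04]), 'contact_force': array([-0.5716271 , -0.20852101, -0.00462035]), 'wrist_torque': array([-0.03758236,  0.02644609, -0.04534083]), 'width': 0.08549877852442454}
top [[400.84211171   0.         327.20366172]
 [  0.         400.84211171 198.95425705]
 [  0.           0.           1.        ]] [[ 1.20987309e-03 -9.83779554e-01  1.79377606e-01  2.97564526e-01]
 [-9.99933414e-01  8.68415962e-04  1.15071354e-02 -9.90688432e-03]
 [-1.14762589e-02 -1.79379584e-01 -9.83712997e-01  1.27391220e+00]
 [ 0.00000000e+00  0.00000000e+00  0.00000000e+00  1.00000000e+00]]
side [[382.77092604   0.         315.82039347]
 [  0.         382.77092604 197.64142016]
 [  0.           0.           1.        ]] [[ 0.73222856 -0.46944971  0.49341494 -0.06266208]
 [-0.68101918 -0.51252365  0.52300324 -0.61559096]
 [ 0.0073631  -0.71898295 -0.69498871  0.88148571]
 [ 0.          0.          0.          1.        ]]
```

View pics/top0.png

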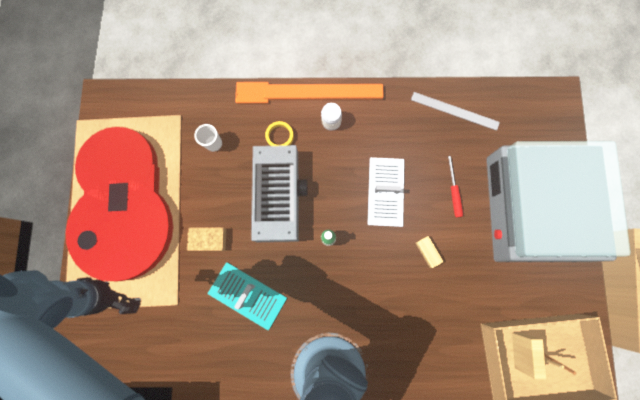

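View pics/side0.png

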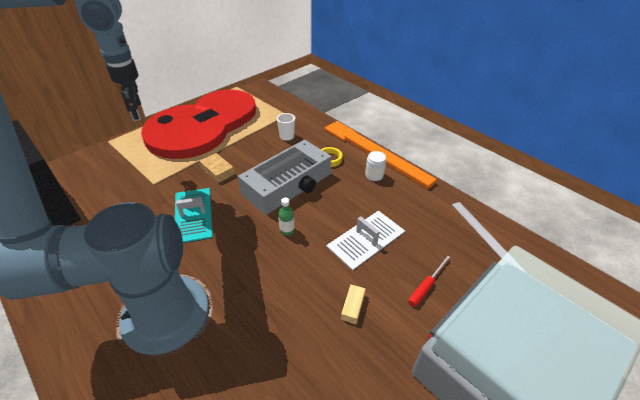

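The white cover is at top (386,192), the turquoise decoy at (247,296), and the hatch at (275,193) with the tape beyond its far end. I'll enlarge the cover and hatch.

Run:
```python
import cv2
i=cv2.imread("pics/top0.png")
cv2.imwrite("pics/crop0.png",cv2.resize(i[135:250,245:415],None,fx=4.7,fy=4.7,interpolation=cv2.INTER_CUBIC))
```

```text
(no output)
```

View pics/crop0.png

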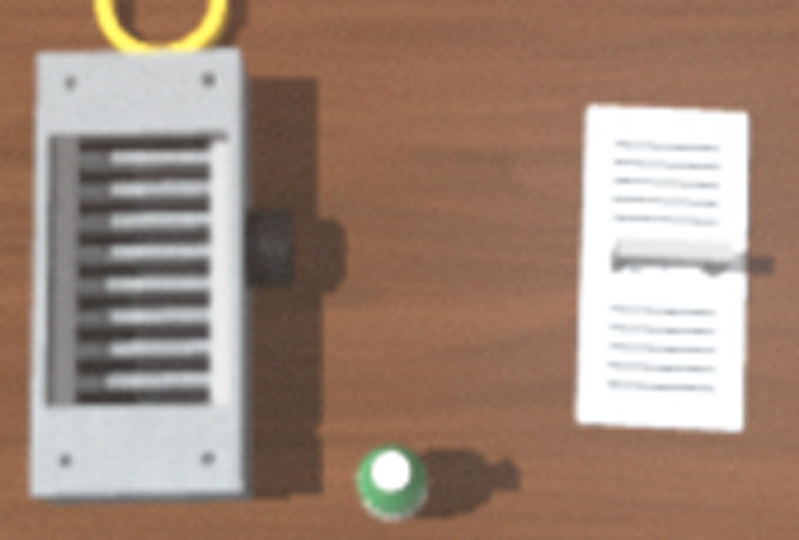

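```bash
cat > h.py <<'E'
import numpy as np
from plant import *
from scipy.optimize import least_squares
def pose(p,n):
    pass
def ray(f,uv,z,T=None):
    T=f["cam_to_world"] if T is None else T
    d=T[:3,:3]@np.linalg.inv(f["camera_matrix"])@[uv[0],uv[1],1]
    return T[:3,3]+d*(z-T[2,3])/d[2]
def fitrect(P,L,W):  # P ordered far-left, far-right, near-right, near-left
    M=np.array([[L,W],[L,-W],[-L,-W],[-L,W]])/2; P=np.array(P)[:,:2]
    def r(x):
        c,s=np.cos(x[2]),np.sin(x[2]); return (M@np.array([[c,s],[-s,c]])+x[:2]-P).ravel()
    o=least_squares(r,[*P.mean(0),0]); return o.x,o.fun.reshape(4,2)
E
python3 - <<'E'
from h import *
f=grab_frame("top")
cv=lambda p:((p[0]+.5)/4.7-.5+245,(p[1]+.5)/4.7-.5+135)
np.set_printoptions(precision=4,suppress=True)
for n,c,z,L,W in(("hatch",[(38,52),(241,48),(245,495),(30,496)],.08,.292,.134),("open",[(48,135),(228,135),(231,405),(45,405)],.08,.18,.118),("cover",[(587,104),(748,112),(743,431),(577,423)],.006,.22,.11)):
    P=[ray(f,cv(p),z) for p in c]; x,r=fitrect(P,L,W); print(n,np.array(P)[:,:2].tolist(),x,"\n",r)
# handle top ends (z .064): far-left/right corner
for p in((615,245),(735,250)): print(ray(f,cv(p),.064))
E
```

```text
hatch [[0.6839192716501519, 0.23600792616543578], [0.686338255208321, 0.10159144878228651], [0.3914515531991442, 0.09456280879207662], [0.3907772576284256, 0.23093745269078397]] [0.5381 0.1658 0.019 ] 
 [[-0.0011 -0.0005]
 [-0.001  -0.    ]
 [ 0.002   0.0015]
 [ 0.0001 -0.0009]]
open [[0.6271570584363952, 0.22746535653835906], [0.6269260048218054, 0.10921558947853184], [0.448792379770683, 0.1043622743627162], [0.4488213640413392, 0.22338184069193415]] [0.5379 0.1661 0.0171] 
 [[-0.0003 -0.0008]
 [ 0.002  -0.0006]
 [ 0.0002  0.0012]
 [-0.0019  0.0002]]
cover [[0.6691661630373751, -0.13340766560164835], [0.6631594728730966, -0.2451349913975668], [0.4404363684567466, -0.2344260747836366], [0.445871084374173, -0.12270889177732157]] [ 0.5547 -0.1839 -0.0486] 
 [[-0.002  -0.0009]
 [-0.0013  0.0009]
 [ 0.0017  0.0009]
 [ 0.0016 -0.0009]]
[ 0.5563 -0.1444  0.064 ]
[ 0.5529 -0.2228  0.064 ]
```

Emit:
{"name": "send_rows", "arguments": {"commands": [0.0854, 0.02, -0.045, 0, 0.03, 0.0854, 0.02, -0.045, 0, 0.03, 0.0854, 0.02, -0.045, 0, 0.03, 0.0854, 0.02, -0.045, 0, 0.03, 0.0854, 0.02, -0.045, 0, 0.03, 0.0854, 0.02, -0.045, 0, 0.03, 0.0854, 0.02, -0.045, 0, 0.03, 0.0854, 0.02, -0.045, 0, 0.03, 0.0854, 0.02, -0.045, 0, 0.03, 0.0854, 0.02, -0.045, 0, 0.03]}}

```text
clock: 1.15
position: [0.4451, 0.0684, 0.2313]
ee_rot: [0.0, 0.069, 0.998, 0.0]
contact_force: [1.4, 0.4, 1.3]
width: 0.0851
```

Emit:
{"name": "send_rows", "arguments": {"commands": [0.0854, 0.02, -0.045, 0, 0.02, 0.0854, 0.02, -0.045, 0, 0.02, 0.0854, 0.02, -0.045, -0.01, 0.02, 0.0854, 0.02, -0.045, -0.01, 0.02, 0.0854, 0.02, -0.045, -0.01, 0.011, 0.0854, 0.0102, -0.0289, -0.01, 0, 0.0854, 0, 0, -0.01, 0, 0.0854, 0, 0, 0, 0, 0.0854, 0, 0, 0, 0]}}

```text
clock: 2.05
position: [0.5539, -0.1818, 0.1812]
ee_rot: [-0.001, 0.024, 1.0, 0.001]
contact_force: [-0.0, -0.2, 0.8]
width: 0.0857
```

```bash
cat >> h.py <<'E'
from scipy.spatial.transform import Rotation as Ro
import cv2
def st():
    o=observe(); w,x,y,z=o["ee_rot"]; R=Ro.from_quat([x,y,z,w]).as_matrix()
    j=np.arctan2(R[1,1],R[0,1])%np.pi
    print("t %.2f pos %s jaw %.4f tilt %.4f F %s T %s w %.4f"%(o["clock"],o["position"].round(4),j,np.arccos(-R[2,2]),o["contact_force"].round(2),o["wrist_torque"].round(3),o["width"]))
    T=np.eye(4);T[:3,:3]=R;T[:3,3]=o["position"];return o,T
def wrist(name):
    o,T=st(); f=grab_frame("wrist"); f["cam_to_world"]=T@f["mount"]; cv2.imwrite(f"pics/{name}.png",f["pixels"][:,:,::-1]); return f
def proj(f,P):
    T=np.linalg.inv(f["cam_to_world"]); c=T[:3,:3]@np.array(P,float)+T[:3,3]; p=f["camera_matrix"]@c; return (p[:2]/p[2]).round(1)
E
python3 - <<'E'
from h import *
f=wrist("w1"); np.save("w1T.npy",f["cam_to_world"]); print(f["mount"])
for n,P in(("plate corners",[(.66466,-.1292,.006),(.6593,-.2391,.006),(.4447,-.2386,.006),(.45,-.1287,.006)]),("bar",[(.5569,-.1463,.064),(.5532,-.2222,.064)])): print(n,[proj(f,p).tolist() for p in P])
E
```

```text
t 2.05 pos [ 0.5539 -0.1818  0.1812] jaw 1.5228 tilt 0.0018 F [-0.03 -0.19  0.81] T [0.027 0.057 0.035] w 0.0857
[[-7.60226573e-04 -9.45365826e-01 -3.26010548e-01  8.46011470e-02]
 [ 9.99999584e-01 -8.83122145e-04  2.28971854e-04  1.02101697e-04]
 [-5.04369300e-04 -3.26010239e-01  9.45366104e-01 -1.42251197e-01]
 [ 0.00000000e+00  0.00000000e+00  0.00000000e+00  1.00000000e+00]]
plate corners [[366.6, 260.8], [277.5, 260.9], [257.4, 72.8], [367.7, 72.7]]
bar [[358.0, 193.4], [276.2, 193.4]]
```

View pics/w1.png

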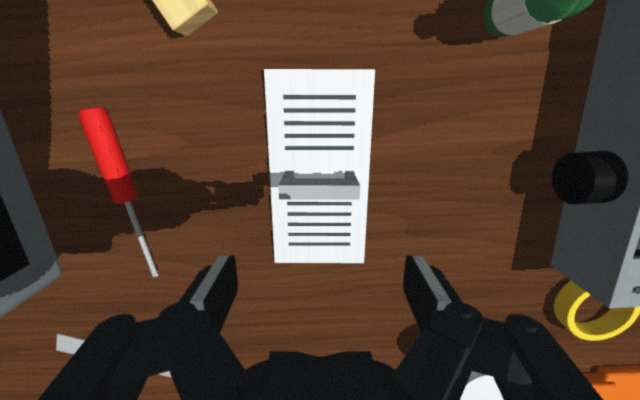

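Run:
```python
from h import *
np.set_printoptions(precision=4,suppress=True)
f=grab_frame("wrist"); T=np.load("w1T.npy")
P=[ray(f,p,.006,T) for p in[(365,262.5),(275,263),(264,69.5),(374.5,69.5)]]
print(fitrect(P,.22,.11))
for p in[(278,185),(359,185),(278,199),(359,199)]: print(ray(f,p,.064,T))
```

```text
(array([ 0.5546, -0.1818, -0.0456]), array([[ 0.0001, -0.0007],
       [-0.0001,  0.0007],
       [ 0.0002, -0.0001],
       [-0.0001,  0.0001]]))
[ 0.5451 -0.2198  0.064 ]
[ 0.5488 -0.1453  0.064 ]
[ 0.5587 -0.2211  0.064 ]
[ 0.5625 -0.1454  0.064 ]
```

Emit:
{"name": "send_rows", "arguments": {"commands": [0.0854, 0.0007, -0.0004, -0.03, 0, 0.0854, 0, 0, -0.04, 0, 0.0854, 0, 0, -0.04, 0, 0.0854, 0, 0, -0.026, 0, 0.0854, 0, 0, -0.01, 0, 0.0854, 0, 0, -0.01, 0, 0.0854, 0, 0, 0, 0, 0.0854, 0, 0, 0, 0]}}

```text
clock: 2.95
position: [0.5566, -0.1836, 0.0269]
ee_rot: [0.001, 0.024, 1.0, -0.0]
contact_force: [0.3, 0.3, 0.5]
width: 0.0856
```

Run:
```python
from h import *
f=wrist("w2"); f=grab_frame("side"); cv2.imwrite("pics/a.png",f["pixels"][:,:,::-1])
i=cv2.imread("pics/a.png")[190:310,310:430]; w=cv2.imread("pics/w2.png")
cv2.imwrite("pics/c2.png",np.hstack([cv2.resize(i,(400,400),interpolation=2),cv2.resize(w[:,120:520],(400,400))]))
```

```text
t 2.95 pos [ 0.5566 -0.1836  0.0269] jaw 1.5223 tilt 0.0024 F [0.29 0.34 0.47] T [0.011 0.018 0.07 ] w 0.0856
```

View pics/c2.png

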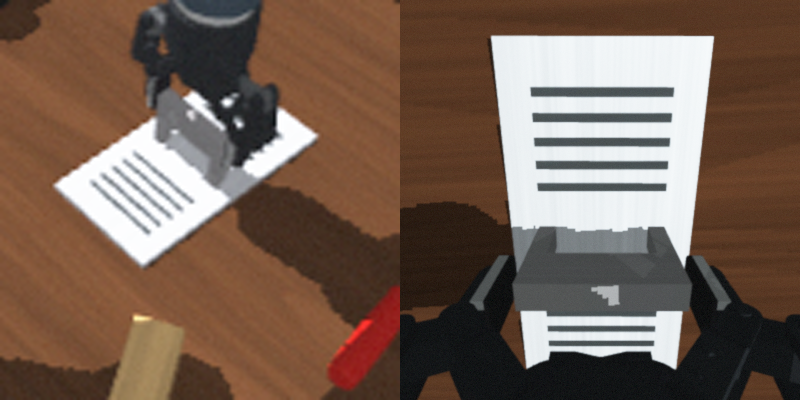

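The jaws straddle the bar's ends symmetrically, with the pads at crop x≈490 and 710 and the bar from 515 to 690. This grip is along the cover's y rather than across the 14 mm, so the cover can pitch in the jaws, because the rows can't tilt the tool. I'll close and lift slightly.

Emit:
{"name": "send_rows", "arguments": {"commands": [0.05, 0, 0, 0, 0, 0.05, 0, 0, 0, 0, 0.05, 0, 0, 0, 0, 0.05, 0, 0, 0, 0, 0.05, 0, 0, 0, 0, 0.05, 0, 0, 0.02, 0, 0.05, 0, 0, 0.03, 0, 0.05, 0, 0, 0.03, 0, 0.05, 0, 0, 0, 0, 0.05, 0, 0, 0, 0]}}

```text
clock: 4.05
position: [0.5558, -0.1835, 0.1055]
ee_rot: [0.001, 0.024, 1.0, -0.0]
contact_force: [-0.5, 0.7, -3.6]
width: 0.0752
```

Run:
```python
from h import *
f=wrist("w3"); f=grab_frame("side"); cv2.imwrite("pics/a.png",f["pixels"][:,:,::-1])
i=cv2.imread("pics/a.png")[150:290,300:440]; w=cv2.imread("pics/w3.png")
cv2.imwrite("pics/c3.png",np.hstack([cv2.resize(i,(400,400),interpolation=2),cv2.resize(w[:,120:520],(400,400))]))
```

```text
t 4.05 pos [ 0.5558 -0.1835  0.1055] jaw 1.5219 tilt 0.0012 F [-0.53  0.69 -3.61] T [ 0.026  0.04  -0.028] w 0.0752
```

View pics/c3.png

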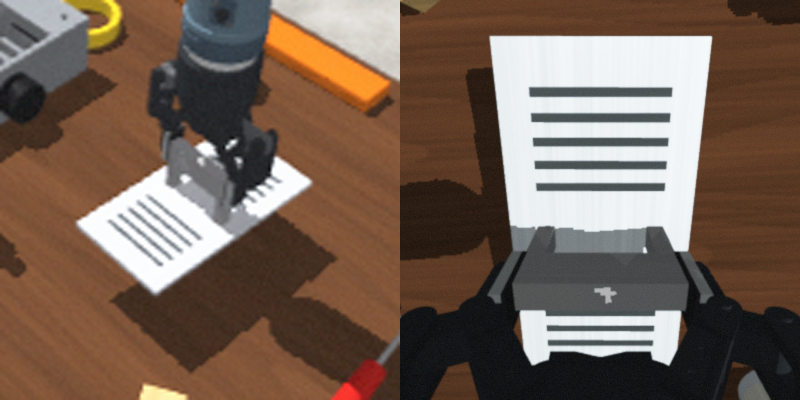

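The cover is held flat: width 75.2 mm, load about 4 N. I'll raise it and carry it over the hatch.

Emit:
{"name": "send_rows", "arguments": {"commands": [0.05, 0, 0, 0.02, 0, 0.05, 0, 0, 0.03, 0, 0.05, 0, 0.01, 0.03, 0.007, 0.05, 0, 0.025, 0.015, 0.01, 0.05, 0.001, 0.03, 0, 0.01, 0.05, 0.002, 0.04, 0, 0.01, 0.05, 0.002, 0.04, 0, 0.01, 0.05, 0.002, 0.04, 0, 0.01, 0.05, 0.002, 0.04, 0, 0.01, 0.05, 0, 0.04, 0, 0]}}

```text
clock: 5.15
position: [0.5632, 0.0832, 0.1982]
ee_rot: [-0.002, -0.009, 1.0, -0.0]
contact_force: [0.9, -0.6, -2.7]
width: 0.0749
```

Emit:
{"name": "send_rows", "arguments": {"commands": [0.05, 0, 0.035, 0, 0, 0.05, 0, 0.025, 0, 0, 0.05, 0, 0.015, -0.01, 0, 0.05, 0, 0.01, -0.02, 0, 0.05, 0, 0, -0.02, 0, 0.05, 0, 0, -0.015, 0, 0.05, 0, 0, 0, 0, 0.05, 0, 0, 0, 0]}}

```text
clock: 5.95
position: [0.5634, 0.166, 0.1341]
ee_rot: [-0.001, -0.009, 1.0, -0.0]
contact_force: [0.4, 0.6, -2.5]
width: 0.0749
```

Run:
```python
from h import *
f=wrist("w4"); np.save("w4T.npy",f["cam_to_world"]); g=grab_frame("top"); cv2.imwrite("pics/t4.png",g["pixels"][:,:,::-1])
```

```text
t 5.95 pos [0.5634 0.166  0.1341] jaw 1.5883 tilt 0.0030 F [ 0.43  0.55 -2.51] T [-0.001 -0.017 -0.016] w 0.0749
```

View pics/w4.png

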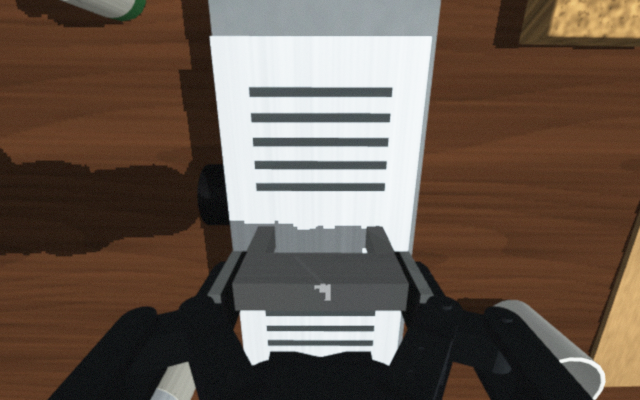

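Run:
```python
from h import *
f=grab_frame("wrist"); T=np.load("w4T.npy")
for p,z in[((210,37),.113),((434,36),.113),((208.5,2),.08),((440,2),.08)]: print(ray(f,p,z,T).round(4))
```

```text
[0.4522 0.1097 0.113 ]
[0.4499 0.2207 0.113 ]
[0.4288 0.0996 0.08  ]
[0.4265 0.233  0.08  ]
```

Emit:
{"name": "send_rows", "arguments": {"commands": [0.05, 0.004, 0.001, -0.008, 0, 0.05, 0, 0, -0.01, 0, 0.05, 0, 0, -0.005, 0, 0.05, 0, 0, 0, 0]}}

```text
clock: 6.5
position: [0.5672, 0.1675, 0.1109]
ee_rot: [-0.002, -0.009, 1.0, -0.0]
contact_force: [0.1, -0.5, -3.6]
width: 0.0751
```

Emit:
{"name": "send_rows", "arguments": {"commands": [0.05, 0, 0, -0.002, 0, 0.05, 0, 0, -0.002, 0, 0.05, 0, 0, -0.002, 0]}}

```text
clock: 6.8
position: [0.5685, 0.1677, 0.1068]
ee_rot: [0.0, -0.009, 1.0, 0.0]
contact_force: [-5.5, 0.5, 7.6]
width: 0.0747
```

Emit:
{"name": "send_rows", "arguments": {"commands": [0.05, 0, 0, -0.002, 0]}}

```text
clock: 6.9
position: [0.5681, 0.1677, 0.1063]
ee_rot: [0.0, -0.009, 1.0, 0.0]
contact_force: [-10.4, -2.0, 18.0]
width: 0.0748
```

Emit:
{"name": "send_rows", "arguments": {"commands": [0.05, 0, 0, -0.002, 0]}}

```text
clock: 7.0
position: [0.5676, 0.1677, 0.1053]
ee_rot: [0.0, -0.009, 1.0, 0.0]
contact_force: [-12.5, -2.1, 15.7]
width: 0.0748
```

Emit:
{"name": "send_rows", "arguments": {"commands": [0.05, -0.002, 0, -0.002, 0, 0.05, -0.0015, 0, -0.002, 0]}}

```text
clock: 7.2
position: [0.565, 0.1678, 0.1014]
ee_rot: [0.001, -0.009, 1.0, 0.0]
contact_force: [-8.1, -2.3, 12.6]
width: 0.075
```

Run:
```python
from h import *
f=wrist("w5"); g=grab_frame("side"); cv2.imwrite("pics/a.png",g["pixels"][:,:,::-1])
i=cv2.imread("pics/a.png")[100:220,225:345]; w=cv2.imread("pics/w5.png")
cv2.imwrite("pics/c5.png",np.hstack([cv2.resize(i,(400,400),interpolation=2),cv2.resize(w[:,120:520],(400,400))]))
```

```text
t 7.20 pos [0.565  0.1678 0.1014] jaw 1.5891 tilt 0.0023 F [-8.09 -2.28 12.61] T [-0.299  0.911 -0.073] w 0.0750
```

View pics/c5.png

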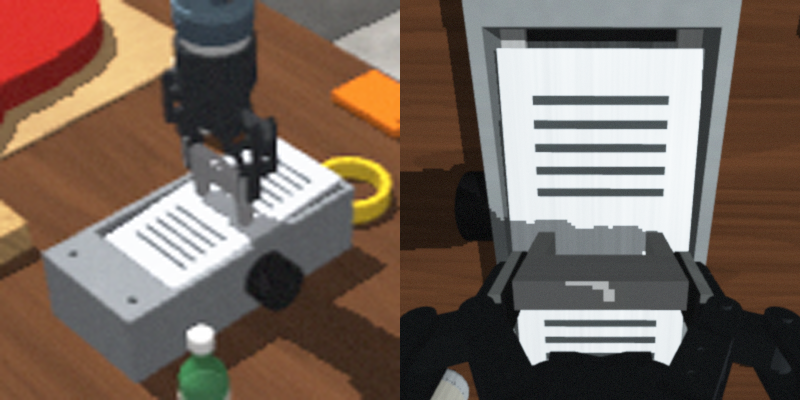

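Pivoting works: the near edge has dropped into the opening and is centred (gaps about 17 and 19 px). I'll continue down gently.

Emit:
{"name": "send_rows", "arguments": {"commands": [0.05, -0.0015, 0, -0.002, 0, 0.05, -0.0015, 0, -0.002, 0]}}

```text
clock: 7.5
position: [0.5622, 0.1678, 0.0972]
ee_rot: [0.001, -0.009, 1.0, 0.0]
contact_force: [-8.5, -0.7, 11.5]
width: 0.0747
```

Emit:
{"name": "send_rows", "arguments": {"commands": [0.05, 0, 0, -0.001, 0, 0.05, 0, 0, 0, 0]}}

```text
clock: 7.7
position: [0.5613, 0.1677, 0.0958]
ee_rot: [0.0, -0.009, 1.0, 0.0]
contact_force: [-8.8, -1.2, 11.4]
width: 0.0752
```

Run:
```python
from h import *
f=wrist("w6"); np.save("w6T.npy",f["cam_to_world"])
w=cv2.imread("pics/w6.png")[0:240,150:490]
cv2.imwrite("pics/c6.png",cv2.resize(w,None,fx=2.3,fy=2.3,interpolation=2))
```

```text
t 7.70 pos [0.5613 0.1677 0.0958] jaw 1.5891 tilt 0.0006 F [-8.85 -1.16 11.39] T [-0.272  0.886 -0.037] w 0.0752
```

View pics/c6.png

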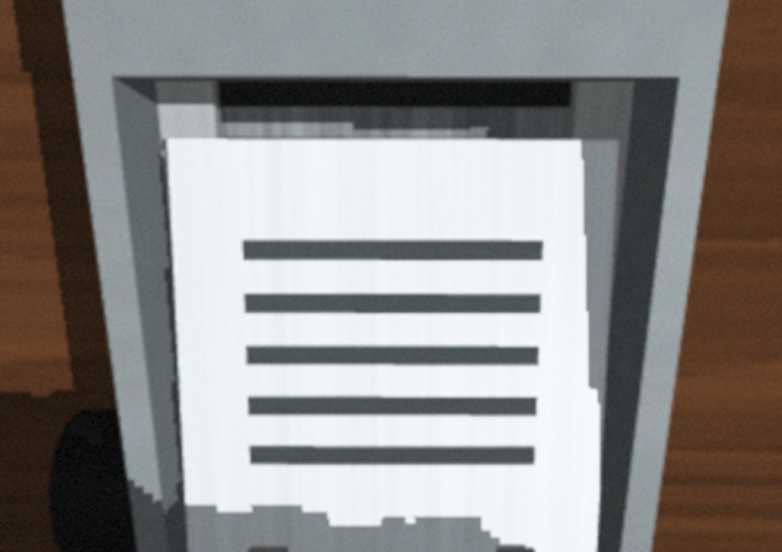

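Run:
```python
from h import *
f=grab_frame("wrist"); T=np.load("w6T.npy"); c=lambda u,v:((u+.5)/2.3-.5+150,(v+.5)/2.3-.5)
for z in(.055,.06,.065,.07):
    a,b=ray(f,c(167,140),z,T),ray(f,c(582,140),z,T); print(z,a.round(4),b.round(4),np.linalg.norm(a-b).round(4),((a+b)/2).round(4))
for p in((113,77),(678,77)): print("lip",ray(f,c(*p),.08,T).round(4))
for p in((160,140),(630,140),(157,103),(633,82)): print("ledge/wall",ray(f,c(*p),.051,T).round(4))
```

```text
0.055 [0.459  0.1106 0.055 ] [0.4572 0.213  0.055 ] 0.1024 [0.4581 0.1618 0.055 ]
0.06 [0.4595 0.1121 0.06  ] [0.4577 0.2117 0.06  ] 0.0996 [0.4586 0.1619 0.06  ]
0.065 [0.4599 0.1136 0.065 ] [0.4582 0.2104 0.065 ] 0.0968 [0.4591 0.162  0.065 ]
0.07 [0.4604 0.1152 0.07  ] [0.4588 0.2092 0.07  ] 0.094 [0.4596 0.1622 0.07  ]
lip [0.4497 0.1081 0.08  ]
lip [0.4476 0.2252 0.08  ]
ledge/wall [0.4586 0.1076 0.051 ]
ledge/wall [0.4565 0.2261 0.051 ]
ledge/wall [0.4502 0.1077 0.051 ]
ledge/wall [0.4435 0.2251 0.051 ]
```

The grey strip on the right (crop x 585–618) is shaded plate, so the cover is centred (about 392 vs 395). Its near end is at about z 51 and hatch x −80. I'll lift slightly and slide it under the near lip.

Emit:
{"name": "send_rows", "arguments": {"commands": [0.05, -0.001, 0, 0.002, 0, 0.05, -0.005, 0, 0, 0, 0.05, -0.008, 0, 0, 0, 0.05, -0.008, 0, 0, 0, 0.05, -0.008, -0.0005, 0, 0, 0.05, -0.008, 0, 0, 0, 0.05, 0, 0, 0, 0]}}

```text
clock: 8.5
position: [0.5221, 0.1671, 0.0952]
ee_rot: [-0.001, -0.009, 1.0, -0.0]
contact_force: [-1.0, -0.4, -3.3]
width: 0.0747
```

```bash
python3 -c "
from h import *
st()"
```

```text
t 8.50 pos [0.5221 0.1671 0.0952] jaw 1.5894 tilt 0.0019 F [-0.99 -0.41 -3.33] T [0.018 0.036 0.047] w 0.0747
```

Emit:
{"name": "send_rows", "arguments": {"commands": [0.05, -0.004, 0, 0, 0, 0.05, -0.004, 0, 0, 0, 0.05, -0.003, 0, 0, 0, 0.05, 0, 0, 0, 0]}}

```text
clock: 8.9
position: [0.5125, 0.1672, 0.0954]
ee_rot: [-0.0, -0.009, 1.0, 0.0]
contact_force: [-0.7, -0.0, -3.0]
width: 0.0749
```

Emit:
{"name": "send_rows", "arguments": {"commands": [0.05, -0.002, 0, 0, 0, 0.05, 0, 0, 0, 0]}}

```text
clock: 9.1
position: [0.5108, 0.1672, 0.0955]
ee_rot: [-0.0, -0.009, 1.0, 0.0]
contact_force: [-0.9, -1.0, -3.9]
width: 0.0747
```

Emit:
{"name": "send_rows", "arguments": {"commands": [0.05, -0.0015, 0, 0, 0, 0.05, 0, 0, 0, 0]}}

```text
clock: 9.3
position: [0.5092, 0.1672, 0.0954]
ee_rot: [-0.0, -0.009, 1.0, 0.0]
contact_force: [0.4, -1.0, -3.4]
width: 0.0749
```

Emit:
{"name": "send_rows", "arguments": {"commands": [0.05, -0.0015, 0, 0, 0, 0.05, 0, 0, 0, 0]}}

```text
clock: 9.5
position: [0.5077, 0.1672, 0.0955]
ee_rot: [-0.0, -0.009, 1.0, 0.0]
contact_force: [0.6, -0.1, -3.3]
width: 0.0748
```

Emit:
{"name": "send_rows", "arguments": {"commands": [0.05, -0.0015, 0, 0, 0, 0.05, 0, 0, 0, 0]}}

```text
clock: 9.7
position: [0.5062, 0.1672, 0.0954]
ee_rot: [-0.0, -0.009, 1.0, 0.0]
contact_force: [-0.9, 0.6, -3.7]
width: 0.0748
```

Emit:
{"name": "send_rows", "arguments": {"commands": [0.05, -0.0015, 0, 0, 0, 0.05, 0, 0, 0, 0]}}

```text
clock: 9.9
position: [0.5047, 0.1672, 0.0954]
ee_rot: [-0.0, -0.009, 1.0, 0.0]
contact_force: [0.1, -0.2, -3.4]
width: 0.0748
```

Run:
```python
from h import *
f=wrist("w7"); g=grab_frame("side"); t=grab_frame("top")
i=g["pixels"][110:210,235:335,::-1]; w=t["pixels"][135:245,240:350,::-1]
cv2.imwrite("pics/c7.png",np.hstack([cv2.resize(i,(400,400),interpolation=2),cv2.resize(w,(400,400),interpolation=2)]))
```

```text
t 9.90 pos [0.5047 0.1672 0.0954] jaw 1.5890 tilt 0.0003 F [ 0.07 -0.17 -3.44] T [-0.062  0.015 -0.052] w 0.0748
```

View pics/c7.png

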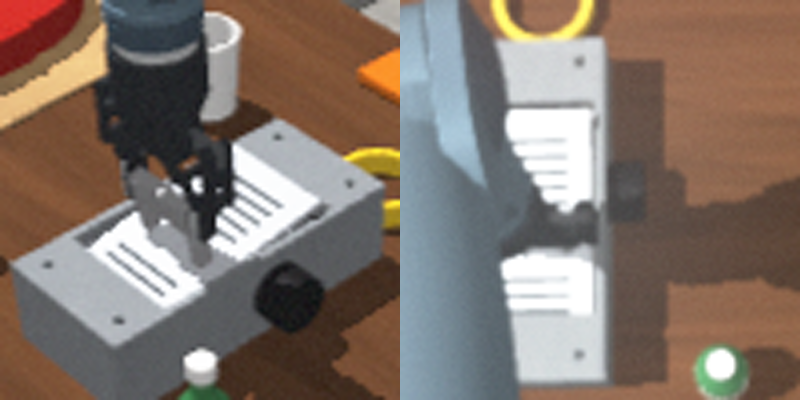

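Far edge clears the far lip (top view: plate edge row 108, lip row 103; computed hatch x ≈ +82). Now I'll let it down, pivoting about the near end.

Emit:
{"name": "send_rows", "arguments": {"commands": [0.05, 0.0009, 0, -0.002, 0, 0.05, 0.0009, 0, -0.002, 0, 0.05, 0, 0, 0, 0]}}

```text
clock: 10.35
position: [0.5071, 0.1673, 0.0918]
ee_rot: [0.0, -0.009, 1.0, 0.0]
contact_force: [0.6, 0.7, 2.9]
width: 0.0748
```

Emit:
{"name": "send_rows", "arguments": {"commands": [0.05, 0.0009, 0, -0.002, 0, 0.05, 0.0009, 0, -0.002, 0]}}

```text
clock: 10.55
position: [0.5096, 0.1674, 0.0881]
ee_rot: [0.001, -0.009, 1.0, 0.0]
contact_force: [1.1, -0.2, 4.2]
width: 0.0748
```

Emit:
{"name": "send_rows", "arguments": {"commands": [0.05, 0.0009, 0, -0.002, 0, 0.05, 0.0009, 0, -0.002, 0]}}

```text
clock: 10.75
position: [0.512, 0.1674, 0.0841]
ee_rot: [0.002, -0.009, 1.0, 0.0]
contact_force: [3.6, 0.1, 5.2]
width: 0.0751
```

Emit:
{"name": "send_rows", "arguments": {"commands": [0.05, 0.0005, 0, -0.002, 0, 0.05, 0.0005, 0, -0.001, 0]}}

```text
clock: 10.95
position: [0.5132, 0.1674, 0.0811]
ee_rot: [0.002, -0.009, 1.0, 0.0]
contact_force: [4.5, 0.0, 5.2]
width: 0.0752
```

Emit:
{"name": "send_rows", "arguments": {"commands": [0.05, 0.0004, 0, -0.001, 0, 0.05, 0, 0, -0.001, 0]}}

```text
clock: 11.15
position: [0.5138, 0.1674, 0.0793]
ee_rot: [0.002, -0.009, 1.0, 0.0]
contact_force: [4.8, 0.6, 5.2]
width: 0.0748
```

```bash
python3 -c "
from h import *
st()"
```

```text
t 11.15 pos [0.5138 0.1674 0.0793] jaw 1.5889 tilt 0.0038 F [4.82 0.58 5.18] T [ 0.13  -0.229 -0.006] w 0.0748
```

Emit:
{"name": "send_rows", "arguments": {"commands": [0.05, 0, 0, -0.001, 0, 0.05, 0, 0, 0, 0]}}

```text
clock: 11.35
position: [0.5136, 0.1674, 0.0782]
ee_rot: [0.002, -0.009, 1.0, 0.0]
contact_force: [4.8, 0.1, 5.4]
width: 0.0746
```

Emit:
{"name": "send_rows", "arguments": {"commands": [0.05, 0, 0, -0.001, 0, 0.05, 0, 0, 0, 0]}}

```text
clock: 11.55
position: [0.5137, 0.1674, 0.0774]
ee_rot: [0.002, -0.009, 1.0, 0.0]
contact_force: [3.6, 0.5, 6.1]
width: 0.0747
```

Emit:
{"name": "send_rows", "arguments": {"commands": [0.05, 0, 0, -0.001, 0, 0.05, 0, 0, 0, 0]}}

```text
clock: 11.75
position: [0.5138, 0.1674, 0.0773]
ee_rot: [0.002, -0.009, 1.0, 0.0]
contact_force: [3.4, 1.1, 12.7]
width: 0.0748
```

Bottomed out: z has stopped at 0.0773 and Fz jumps, so the cover lies on the ledges at hatch x ≈ −26. I'll unload and start sliding outward.

Emit:
{"name": "send_rows", "arguments": {"commands": [0.05, 0, 0, 0, 0, 0.05, 0, 0, 0.001, 0, 0.05, 0, 0, 0, 0]}}

```text
clock: 12.05
position: [0.5136, 0.1674, 0.0775]
ee_rot: [0.002, -0.009, 1.0, 0.0]
contact_force: [4.0, 1.4, 6.1]
width: 0.0747
```

Emit:
{"name": "send_rows", "arguments": {"commands": [0.05, 0.002, 0, 0, 0, 0.05, 0.002, 0, 0, 0, 0.05, 0.002, 0, 0, 0, 0.05, 0.001, 0, 0, 0]}}

```text
clock: 12.45
position: [0.5135, 0.1674, 0.0772]
ee_rot: [-0.004, -0.009, 1.0, 0.0]
contact_force: [-16.3, 0.6, 26.1]
width: 0.0747
```

Emit:
{"name": "send_rows", "arguments": {"commands": [0.05, 0.001, 0, 0, 0, 0.05, 0.001, 0, 0, 0]}}

```text
clock: 12.65
position: [0.5134, 0.1674, 0.0772]
ee_rot: [-0.006, -0.009, 1.0, 0.0]
contact_force: [-22.0, 1.2, 30.1]
width: 0.0748
```

Stuck: downward force grows with the push (Fz 30 N, Fx −22 N), so the drag is self-locking. I'll back off the push, take weight off the handle, and try again.

Emit:
{"name": "send_rows", "arguments": {"commands": [0.05, -0.003, 0, 0, 0, 0.05, -0.003, 0, 0, 0, 0.05, -0.002, 0, 0, 0, 0.05, 0, 0, 0, 0]}}

```text
clock: 13.05
position: [0.5137, 0.1674, 0.0773]
ee_rot: [0.001, -0.009, 1.0, 0.0]
contact_force: [2.6, -0.1, 7.9]
width: 0.0749
```

Emit:
{"name": "send_rows", "arguments": {"commands": [0.05, 0, 0, 0.001, 0, 0.05, 0, 0, 0, 0]}}

```text
clock: 13.25
position: [0.5132, 0.1673, 0.0776]
ee_rot: [0.0, -0.009, 1.0, 0.0]
contact_force: [3.7, -0.2, 3.2]
width: 0.0747
```

Run:
```python
from h import *
f=wrist("w8")
g=grab_frame("side");i=g["pixels"][110:210,235:335,::-1]; w=f["pixels"][:,:,::-1]
cv2.imwrite("pics/c8.png",np.hstack([cv2.resize(i,(400,400),interpolation=2),cv2.resize(w[:,120:520],(400,400))]))
```

```text
t 13.25 pos [0.5132 0.1673 0.0776] jaw 1.5890 tilt 0.0009 F [ 3.75 -0.23  3.23] T [ 0.096 -0.156 -0.06 ] w 0.0747
```

View pics/c8.png

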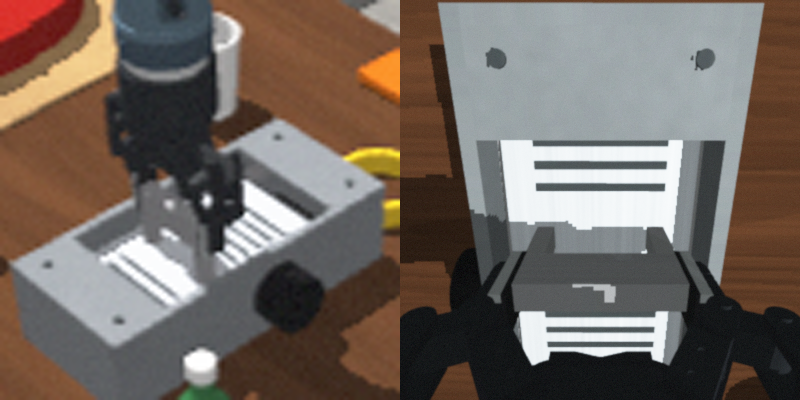

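Cover lies flat in the hatch, near end under the near lip, with a dark gap before the far lip (side crop ~(310,210)). I'll unload further, then slide.

Emit:
{"name": "send_rows", "arguments": {"commands": [0.05, 0, 0, 0.0007, 0, 0.05, 0, 0, 0, 0]}}

```text
clock: 13.55
position: [0.5129, 0.1673, 0.078]
ee_rot: [0.0, -0.009, 1.0, 0.0]
contact_force: [4.0, 1.0, 1.5]
width: 0.0748
```

Emit:
{"name": "send_rows", "arguments": {"commands": [0.05, 0.001, 0, 0.0003, 0, 0.05, 0.001, 0, 0.0003, 0]}}

```text
clock: 13.75
position: [0.5129, 0.1671, 0.0778]
ee_rot: [-0.002, -0.009, 1.0, 0.0]
contact_force: [-0.1, 1.2, -0.8]
width: 0.0746
```

Emit:
{"name": "send_rows", "arguments": {"commands": [0.05, 0.001, 0, 0.0003, 0, 0.05, 0.001, 0, 0.0003, 0]}}

```text
clock: 13.95
position: [0.515, 0.1667, 0.0783]
ee_rot: [-0.002, -0.009, 1.0, -0.001]
contact_force: [0.3, 0.7, -2.5]
width: 0.0748
```

Emit:
{"name": "send_rows", "arguments": {"commands": [0.05, 0.0015, 0, 0, 0, 0.05, 0.0015, 0, 0, 0]}}

```text
clock: 14.15
position: [0.5194, 0.167, 0.079]
ee_rot: [-0.0, -0.009, 1.0, -0.0]
contact_force: [0.2, -0.3, -3.8]
width: 0.0749
```

Emit:
{"name": "send_rows", "arguments": {"commands": [0.05, 0.0015, 0, 0, 0, 0.05, 0.0015, 0, 0, 0]}}

```text
clock: 14.35
position: [0.5228, 0.1671, 0.0793]
ee_rot: [-0.0, -0.009, 1.0, -0.0]
contact_force: [0.5, 0.7, -3.0]
width: 0.0748
```

Emit:
{"name": "send_rows", "arguments": {"commands": [0.05, 0.001, 0, -0.0005, 0, 0.05, 0.001, 0, 0, 0]}}

```text
clock: 14.55
position: [0.5248, 0.1672, 0.0788]
ee_rot: [-0.0, -0.009, 1.0, 0.0]
contact_force: [-0.6, 0.0, -2.8]
width: 0.0747
```

Emit:
{"name": "send_rows", "arguments": {"commands": [0.05, 0.001, 0, 0, 0, 0.05, 0.001, 0, 0, 0]}}

```text
clock: 14.75
position: [0.5268, 0.1672, 0.0789]
ee_rot: [-0.0, -0.009, 1.0, 0.0]
contact_force: [0.2, -0.5, -2.8]
width: 0.075
```

Emit:
{"name": "send_rows", "arguments": {"commands": [0.05, 0.001, 0, 0, 0, 0.05, 0.001, 0, 0, 0]}}

```text
clock: 14.95
position: [0.5288, 0.1672, 0.0789]
ee_rot: [0.0, -0.009, 1.0, 0.0]
contact_force: [0.3, 0.2, -3.8]
width: 0.0748
```

Emit:
{"name": "send_rows", "arguments": {"commands": [0.05, 0.001, 0, 0, 0, 0.05, 0.001, 0, 0, 0]}}

```text
clock: 15.15
position: [0.5308, 0.1672, 0.0789]
ee_rot: [0.0, -0.009, 1.0, 0.0]
contact_force: [-0.4, -0.4, -3.8]
width: 0.0752
```

Emit:
{"name": "send_rows", "arguments": {"commands": [0.05, 0.001, 0, 0, 0]}}

```text
clock: 15.25
position: [0.5318, 0.1672, 0.0789]
ee_rot: [0.0, -0.009, 1.0, 0.0]
contact_force: [-0.1, 0.0, -3.4]
width: 0.0748
```

Emit:
{"name": "send_rows", "arguments": {"commands": [0.05, 0.001, 0, 0, 0, 0.05, 0.0005, 0, 0, 0]}}

```text
clock: 15.45
position: [0.5334, 0.1672, 0.0789]
ee_rot: [0.0, -0.009, 1.0, 0.0]
contact_force: [0.2, 0.7, -2.8]
width: 0.0749
```

Emit:
{"name": "send_rows", "arguments": {"commands": [0.05, 0.0005, 0, 0, 0, 0.05, 0.0005, 0, 0, 0]}}

```text
clock: 15.65
position: [0.5343, 0.1672, 0.0789]
ee_rot: [-0.0, -0.009, 1.0, 0.0]
contact_force: [0.5, 1.1, -2.9]
width: 0.0745
```

Emit:
{"name": "send_rows", "arguments": {"commands": [0.05, 0.001, 0, 0, 0, 0.05, 0.0005, 0, 0, 0]}}

```text
clock: 15.85
position: [0.5359, 0.1672, 0.0789]
ee_rot: [0.0, -0.009, 1.0, 0.0]
contact_force: [-1.2, -0.2, -3.1]
width: 0.0748
```

Emit:
{"name": "send_rows", "arguments": {"commands": [0.05, 0.0005, 0, 0, 0, 0.05, 0.0005, 0, 0, 0]}}

```text
clock: 16.05
position: [0.5368, 0.1672, 0.0789]
ee_rot: [0.0, -0.009, 1.0, 0.0]
contact_force: [0.7, 1.2, -3.3]
width: 0.0745
```

Emit:
{"name": "send_rows", "arguments": {"commands": [0.05, 0.001, 0, 0, 0, 0.05, 0.0005, 0, 0, 0]}}

```text
clock: 16.25
position: [0.5383, 0.1672, 0.0789]
ee_rot: [0.0, -0.009, 1.0, 0.0]
contact_force: [-0.2, 0.1, -3.3]
width: 0.0749
```

Emit:
{"name": "send_rows", "arguments": {"commands": [0.05, 0.0005, 0, 0, 0, 0.05, 0.0005, 0, 0, 0]}}

```text
clock: 16.45
position: [0.5393, 0.1672, 0.0789]
ee_rot: [-0.0, -0.009, 1.0, 0.0]
contact_force: [-0.1, 1.2, -2.5]
width: 0.0747
```

Emit:
{"name": "send_rows", "arguments": {"commands": [0.05, 0.001, 0, 0, 0, 0.05, 0.0005, 0, 0, 0]}}

```text
clock: 16.65
position: [0.5409, 0.1672, 0.0789]
ee_rot: [0.0, -0.009, 1.0, 0.0]
contact_force: [-0.4, 0.6, -4.0]
width: 0.0747
```

Emit:
{"name": "send_rows", "arguments": {"commands": [0.05, 0.0005, 0, 0, 0, 0.05, 0.0005, 0, 0, 0]}}

```text
clock: 16.85
position: [0.5418, 0.1672, 0.0789]
ee_rot: [0.0, -0.009, 1.0, 0.0]
contact_force: [-0.4, -0.4, -4.2]
width: 0.075
```

Emit:
{"name": "send_rows", "arguments": {"commands": [0.05, 0.001, 0, 0, 0, 0.05, 0.0005, 0, 0, 0]}}

```text
clock: 17.05
position: [0.5434, 0.1672, 0.0789]
ee_rot: [0.0, -0.009, 1.0, 0.0]
contact_force: [0.2, -0.2, -4.0]
width: 0.0752
```

Emit:
{"name": "send_rows", "arguments": {"commands": [0.05, 0.0005, 0, 0, 0, 0.05, 0.0005, 0, 0, 0]}}

```text
clock: 17.25
position: [0.5442, 0.1672, 0.0789]
ee_rot: [-0.0, -0.009, 1.0, 0.0]
contact_force: [0.3, -0.9, -4.0]
width: 0.075
```

Emit:
{"name": "send_rows", "arguments": {"commands": [0.05, 0.001, 0, 0, 0, 0.05, 0.0005, 0, 0, 0]}}

```text
clock: 17.45
position: [0.5459, 0.1672, 0.0789]
ee_rot: [0.0, -0.009, 1.0, 0.0]
contact_force: [0.4, -0.2, -3.5]
width: 0.0751
```

Emit:
{"name": "send_rows", "arguments": {"commands": [0.05, 0.0005, 0, 0, 0, 0.05, 0.0005, 0, 0, 0]}}

```text
clock: 17.65
position: [0.5462, 0.1672, 0.0788]
ee_rot: [-0.0, -0.009, 1.0, 0.0]
contact_force: [-2.4, -0.2, -1.8]
width: 0.0749
```

Contact felt at TCP x ≈ 0.546 (hatch x of cover ≈ +7, within ±16). I'll press gradually.

Emit:
{"name": "send_rows", "arguments": {"commands": [0.05, 0.0005, 0, 0, 0, 0.05, 0.0005, 0, 0, 0]}}

```text
clock: 17.85
position: [0.5467, 0.1671, 0.0787]
ee_rot: [-0.001, -0.009, 1.0, 0.0]
contact_force: [-4.0, -0.1, -1.8]
width: 0.0747
```

```bash
python3 -c "
from h import *
st()"
```

```text
t 17.85 pos [0.5467 0.1671 0.0787] jaw 1.5891 tilt 0.0019 F [-3.95 -0.08 -1.83] T [0.035 0.708 0.046] w 0.0747
```

Emit:
{"name": "send_rows", "arguments": {"commands": [0.05, 0.0005, 0, 0, 0, 0.05, 0.0005, 0, 0, 0]}}

```text
clock: 18.05
position: [0.5472, 0.1672, 0.0786]
ee_rot: [-0.001, -0.009, 1.0, 0.0]
contact_force: [-6.8, -0.1, 0.0]
width: 0.0752
```

Emit:
{"name": "send_rows", "arguments": {"commands": [0.05, 0.0005, 0, 0, 0, 0.05, 0, 0, 0, 0]}}

```text
clock: 18.25
position: [0.5473, 0.1671, 0.0785]
ee_rot: [-0.002, -0.009, 1.0, 0.0]
contact_force: [-7.2, 0.2, 0.4]
width: 0.0751
```

Emit:
{"name": "send_rows", "arguments": {"commands": [0.05, 0.0004, 0, 0, 0, 0.05, 0, 0, 0, 0, 0.05, 0, 0, -0.0004, 0, 0.05, 0, 0, 0, 0]}}

```text
clock: 18.65
position: [0.5476, 0.1672, 0.0781]
ee_rot: [-0.002, -0.009, 1.0, 0.0]
contact_force: [-6.2, -0.9, 1.3]
width: 0.075
```

Emit:
{"name": "send_rows", "arguments": {"commands": [0.05, 0, 0, -0.0005, 0, 0.05, 0, 0, 0, 0]}}

```text
clock: 18.85
position: [0.5477, 0.1671, 0.0778]
ee_rot: [-0.002, -0.009, 1.0, 0.0]
contact_force: [-5.9, -0.4, 2.1]
width: 0.0747
```

Emit:
{"name": "send_rows", "arguments": {"commands": [0.05, 0, 0, -0.0007, 0, 0.05, 0, 0, 0, 0]}}

```text
clock: 19.05
position: [0.5479, 0.1672, 0.0774]
ee_rot: [-0.001, -0.009, 1.0, 0.0]
contact_force: [-7.0, 0.2, 4.3]
width: 0.0748
```

Emit:
{"name": "send_rows", "arguments": {"commands": [0.05, 0, 0, -0.0007, 0, 0.05, 0, 0, 0, 0]}}

```text
clock: 19.25
position: [0.548, 0.1672, 0.0773]
ee_rot: [-0.001, -0.009, 1.0, 0.0]
contact_force: [-7.2, -0.7, 6.7]
width: 0.0746
```

```bash
python3 -c "
from h import *
st()"
```

```text
t 19.25 pos [0.548  0.1672 0.0773] jaw 1.5893 tilt 0.0026 F [-7.17 -0.65  6.72] T [-0.068  1.923 -0.029] w 0.0746
```

Emit:
{"name": "send_rows", "arguments": {"commands": [0.0854, 0, 0, 0, 0, 0.0854, 0, 0, 0, 0, 0.0854, 0, 0, 0, 0, 0.0854, 0, 0, 0, 0, 0.0854, 0, 0, 0, 0]}}

```text
clock: 19.75
position: [0.55, 0.1672, 0.0767]
ee_rot: [0.0, -0.009, 1.0, 0.0]
contact_force: [0.3, -0.6, 0.7]
width: 0.0858
```

```bash
python3 -c "
from h import *
f=wrist('w9'); np.save('w9T.npy',f['cam_to_world'])"
```

```text
t 19.75 pos [0.55   0.1672 0.0767] jaw 1.5890 tilt 0.0007 F [ 0.31 -0.57  0.72] T [-0.     0.036 -0.024] w 0.0858
```

Released cleanly (forces ≈ 0). I'll rise straight up slowly, then clear.

Emit:
{"name": "send_rows", "arguments": {"commands": [0.0854, 0, 0, 0.005, 0, 0.0854, 0, 0, 0.01, 0, 0.0854, 0, 0, 0.02, 0, 0.0854, 0, 0, 0.03, 0, 0.0854, 0, 0, 0.03, 0, 0.0854, 0, 0, 0.02, 0, 0.0854, 0, 0, 0, 0, 0.0854, 0, 0, 0, 0]}}

```text
clock: 20.6
position: [0.5501, 0.1673, 0.1922]
ee_rot: [0.001, -0.009, 1.0, 0.0]
contact_force: [-0.1, 0.6, -0.7]
width: 0.085
```

Run:
```python
from h import *
f=wrist("w10"); np.save("w10T.npy",f["cam_to_world"])
g=grab_frame("side");i=g["pixels"][110:210,235:335,::-1]; w=f["pixels"][:,:,::-1]
cv2.imwrite("pics/c10.png",np.hstack([cv2.resize(i,(400,400),interpolation=2),cv2.resize(w[:,120:520],(400,400))]))
```

```text
t 20.60 pos [0.5501 0.1673 0.1922] jaw 1.5890 tilt 0.0017 F [-0.1   0.6  -0.73] T [-0.005  0.025 -0.014] w 0.0850
```

View pics/c10.png

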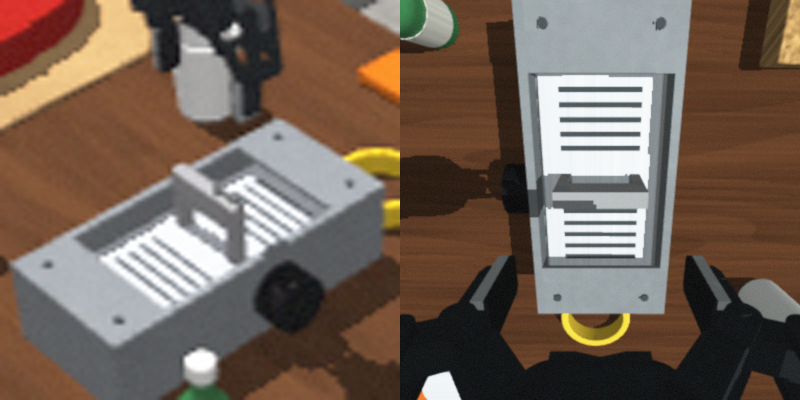

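Cover is flat with both ends under the lips (wrist crop rows 73 and 267), and the handle is upright at rows 190–208. One numeric check, then hand in.

Run:
```python
from h import *
f=grab_frame("wrist"); T=np.load("w10T.npy")
for n,p,z in(("bar",(673,190),.115),("bar",(673,208),.115)):
    print(n,ray(f,(720-T[0,0]*0-p[0]+0 if 0 else 720-0,p[1]),z,T).round(4)) if 0 else print(n,ray(f,(720.5-0,p[1]) if 0 else (120+600,p[1]) if 0 else (320,p[1]),z,T).round(4))
for v in(73,267): print("lip",ray(f,(320,v),.08,T).round(4))
print(sign_off())
```

```text
bar [0.5355 0.1672 0.115 ]
bar [0.5507 0.1675 0.115 ]
lip [0.4486 0.1657 0.08  ]
lip [0.6274 0.1689 0.08  ]
the job is handed in; nothing more can be done
None
```

The vent cover is back in the hatch, flat on the ledges and pushed up to the rubber buffer, and the job is handed in at about 21 s of the 72 s allowed. I had no direct reading that it still touches the buffer after letting go. I'm relying on the stated spring-back behaviour and on the grip opening without disturbing anything.

**How it went in:** The rows can't tilt the tool, so I gripped the handle bar by its two ends instead of across its 14 mm as you advised. That let the cover pitch in the jaws. I tipped it on the far lip, tucked the low end under the robot-side lip, and let the other end down onto the ledges.

**Sliding out:** The first slide jammed because the push also pressed the cover down (about 22 N sideways and 30 N down at the wrist). I backed off and carried most of the cover's weight. It then slid freely, floating up to about 1.5 mm above the ledges rather than resting on them, and I set it down again while pressing.

**Pressing:** It met the buffer with its centre about 6.5 mm past the hatch centre. I pressed until the wrist read about 7 N. From the travel since contact (about 2 mm), the buffer load may have been nearer 10 N, still under 15 N.

**Last checks:**
- **Force:** wrist force was about zero after opening the jaws.
- **Seating:** the last picture shows the cover flat with both ends under the lips. The tool height while pressing matched the seated height.
- **Position along the hatch:** the picture puts the handle about 5 mm past the hatch centre; the tool position says 6 to 8 mm. They differ slightly but are well within ±16 mm.
- **Bystanders:** I saw nothing touched, but I did not measure each one.

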